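# Release the latch and hold the sprung lid of the specimen box open

### The job

The vials in the steel specimen box are about to be taken out by a colleague. Turn the latch knob on the front of the box clockwise until it clicks past its detent into the released position, then lift the sprung lid by its bar handle to 50 degrees open and finish while still holding it there steadily in the gripper, because it would fall shut if let go. Leave the pot and the forceps beside the box where they are.

Things in the scene. Friction and masses are not known exactly. Their poses are not given: they have to be found in the camera images.
- specimen_box: Sheet-steel specimen box fixed to the bench, 150 mm deep (its x), 220 mm wide (y), rim 80 mm high. Origin: centre of its underside; z up. Its -x side is the front, towards the robot. The flat lid is hinged along the far (+x) rim. At the front: black latch knob left (x -92, y +75 mm), the lid's steel bar handle right (x -123, centre y -45 mm).
- latch_knob (a joint): Turn latch, rad: 0 latched, grows clockwise seen from above. The sprung detent's crest is at 0.70 (takes about 0.1 N m); past it the knob snaps on by itself to its released rest at 1.30 to 1.42 (stop), short of it it springs back towards 0. A dog under the knob reaches over the lid's edge and blocks the lid until released.
- knob_grip (a point): Point on the knob's vertical turning axis, 122 mm above the bench, at the height to grip. The grip is an upright bar 38 mm long, 12 mm thick, from 99 to 129 mm above the bench; latched, its length lies along the box's x. The frame turns with the knob (x along the bar, z up). Keep fingertips above 99 mm here: collar, dog and lid lie below.
- lid (a joint): Opening angle of the lid, rad: 0 shut, grows as the front edge rises (stop at 1.75). Gravity and a spring always pull it shut (2 to 5 N at the handle hold it open); it falls shut when let go. The lid is flat steel, 156x228x3 mm, about 0.3 kg.
- lid_handle (a point): Middle of the lid's handle: round steel bar, 10 mm diameter, along the box's y, 84 mm free between its arms, 45 mm in front of the lid edge (40 mm gap for a finger), in the lid's plane (82.5 mm above the bench when shut). Pinch from above, one finger in front of and one behind it; the bar may turn between the fingers as the lid swings. Moves with the lid.
- lid_hinge (a point): Point on the lid's hinge axis (along the box's y) at the middle of the far rim, 80 mm above the bench; fixed to the box, with its axes. The handle bar's axis runs on a circle of 201 mm radius about the hinge axis. Opening turns the lid about +y.
- pot: Bystander: white lidded pot, 74 mm across, 44 mm high, beside the box on its left (+y of the box). Origin: centre of its underside.
- forceps: Bystander: steel forceps, 153x16x10 mm, lying close along the right side of the box. Origin: centre of its underside.

How it is judged:
By the outcome, as a careful person would: the job done as asked, in the order asked, and still so for the second after the job is handed in, while the arm keeps its last pose, push and grip.
It also fails if it takes over 48 s, if anything falls off the work surface, if the arm or the gripper's body presses on something with over 40 N, if the wrist force passes 120 N, or if a joint passes its speed limit or range.

### The arm

A 7-joint arm with a two-finger parallel gripper is mounted at the origin on a cart in front of the work surface, level with it; the furniture and walls round the work are solid. World frame = base frame: x ahead of the robot, y to its left, z up, the work surface at z = 0. Lengths are in m, angles in rad, forces in N, time in s.
With the tool pointing down it reaches from about 0.425 to 0.875 m from the base axis. Payload 8.4 kg.
Tool frame: the origin (TCP) lies between the finger pads, 19 mm behind the fingertips; this is the grasp point; z points along the fingers, y is the line along which they close (so a half turn about z gives the same grasp; the last joint's range is limited). The gripper opens to 85 mm and grips with 20 to 120 N. Pads are 22 mm wide; open, the fingers measure 114 mm over their backs; the gripper's body (76 mm by 85 mm) begins 54 mm behind the grasp point. The pads swing forward as they close: fully open they stand 13 mm farther back than shut.
Start: joints at [1.128, 0.333, 0.04, 1.465, -0.013, 1.343, -0.059], TCP at [0.219, -0.612, 0.25] pointing down, gripper open.
Joint ranges: [-2.58, 2.58], [-0.38, 2.09], [-1.3, 1.39], [0.25, 2.4], [-1.5, 4.64], [0.08, 2.09], [-2.65, 2.65]. Speed limits (rad/s): [2.22, 2.22, 2.79, 2.79, 3.14, 3.14, 3.14].

### API

Orientations are given as a unit quaternion [x, y, z, w].
In Python, from plant import bot gives the robot as it stands. The module is installed in compiled form; this text tells all that it offers.
- The arm moves only by the shell command python3 -m crank 'ROWS' [FORCE]. ROWS is a JSON object whose one key "rows" holds a list of rows, each a list of 7 numbers: the shift along the tool's x, y, z in units of 30 mm (1.0 is 30 mm), then the turn, a rotation vector about the tool's x, y, z in units of 6 degrees (1.0 is 6 degrees), then the finger opening in mm, from 0 to 85.4. In form: {"rows": [[dx, dy, dz, ax, ay, az, fingers], ...]}. A call has 1 to 5 rows; each row shifts and turns the commanded pose from where the row before left it, along the tool's axes as they then stand; what a row does not reach is not made up. A row lasts 1/12 s, in which the tool goes at most 41.7 mm and 7.16 degrees, less where a joint would pass 70% of its speed; a pose out of reach is approached as far as the arm can. A call is refused whole if a number of a shift passes 1 or a number of a turn 1, either way. A call with a gripper value outside its range is refused whole. The fingers move at their own pace and stop on an object; FORCE is the grip in N (left out, the last holds). Time passes only in rows, so rows that do not move let the fingers close. It gives the time, the measured TCP pose, the force, the opening and the grip force at its end, in the units of the state.
- bot.get_state(): the state, without advancing time (a new reading comes with each control period).
- bot.capture(name): name is "scene" or "side" or "wrist"; returns a dict with "img" (400x640x3 uint8, red, green, blue), "z_map" (400x640 float32, m along the optical axis (not along the pixel's ray), 0 where there is no reading), "intrinsics" (3x3 intrinsics, pixels), "distortion" ([k1, k2, p1, p2, k3] as OpenCV has them; the pictures are not rectified), "R" (3x3) and "t" (3): a world point X has camera coordinates R X + t. Camera axes: x right, y down, z forward; pixel columns grow to the right and rows downward; lengths in m; the calibration is good to about 2 mm. A picture is of the moment at which its call begins.
- bot.finish_job(): hands the job in; it is judged then, once.
The state is a dict: "time_s": time; "q": joint angles; "qvel": joint speeds; "joint_efforts": joint torques, N m; "eef_pos": TCP position; "eef_rot": TCP orientation; "wrist_force": force on the tool from outside, world axes, zero at the start; "wrist_torque": the same for the moment, N m; "opening": opening from 0.0 (shut) to 1.0 (fully open); "grip_force": force on a finger pad.
Only numpy, scipy, OpenCV 4.12 (cv2) and the standard library are available. Lean on these libraries where they do the work, as an engineer would, in place of code of your own. Each camera call takes 0.05 s, during which the arm holds its last target. There are 200 camera calls.

## Working session

There is one attempt and no reset: what is moved stays moved. The work goes in short steps, Python scripts to look and compute and a shell command to move; the robot and the scene stay as the last step left them, time stands still between calls to the robot, and variables do not carry over. Pictures are saved under pics/ and viewed, at most 10 in all, crops included, and the job is handed in when it is done.

```bash
mkdir -p pics
python3 - <<'E'
from plant import bot
import cv2, numpy as np
s=bot.get_state(); print(s)
for n in("scene","side"):
    c=bot.capture(n); cv2.imwrite(f"pics/{n}0.png",c["img"][:,:,::-1]); np.savez(f"{n}0.npz",**c)
    print(n,c["intrinsics"].round(1).tolist() if hasattr(c["intrinsics"],'round') else c["intrinsics"],np.round(c["distortion"],4),np.round(-np.array(c["R"]).T@np.array(c["t"]),3))
E
```

```text
{'time_s': 0.0, 'q': array([ 1.1278411 ,  0.33393173,  0.03989152,  1.46629103, -0.01341081,
        1.34325734, -0.05848495]), 'qvel': array([-7.00035108e-04,  2.47469256e-03, -2.05890571e-03, -1.33990624e-03,
       -1.97628434e-05,  6.68866304e-04,  3.66558143e-04]), 'joint_efforts': array([-3.95421930e-04, -6.58551836e+01,  1.36518940e+00, -4.05555725e+01,
        1.68250274e-02,  1.24989779e-02,  3.17205854e-05]), 'eef_pos': array([ 0.21889277, -0.61158775,  0.24909833]), 'eef_rot': array([ 9.85266897e-01,  1.71021886e-01, -1.90694441e-04, -7.87842795e-04]), 'wrist_force': array([0.0510703 , 0.08223293, 0.19764109]), 'wrist_torque': array([-0.00594174, -0.01297819, -0.001165  ]), 'grip_force': 0.0, 'opening': 0.9993077442245907}
scene [[435.1, 0.0, 320.5], [0.0, 435.1, 195.9], [0.0, 0.0, 1.0]] [-0.0906  0.      0.      0.      0.    ] [0.158 0.141 0.71 ]
side [[490.6, 0.0, 317.1], [0.0, 490.6, 200.6], [0.0, 0.0, 1.0]] [-0.0448  0.      0.      0.      0.    ] [ 0.313 -0.995  0.721]
```

View pics/scene0.png

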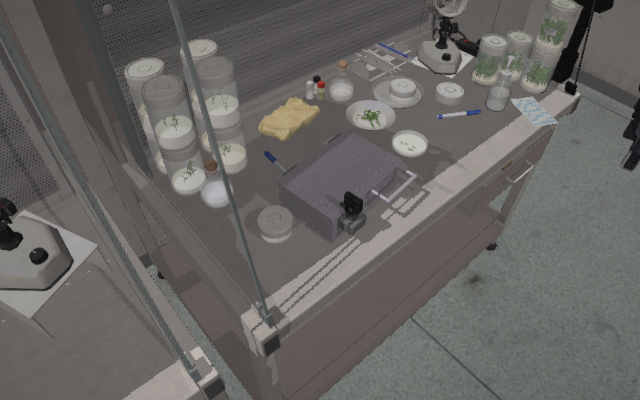

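View pics/side0.png

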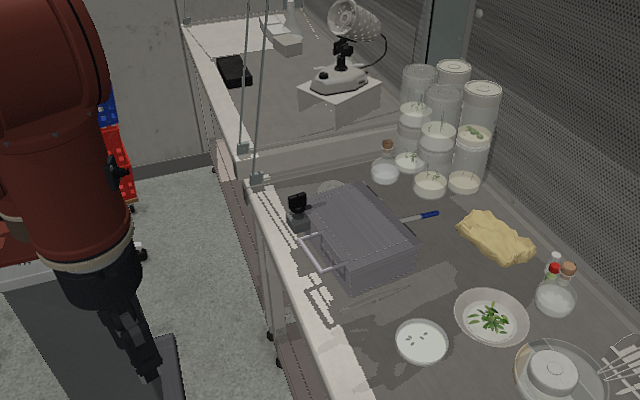

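The scene view shows the knob at about (351,207), the bar handle at (405,188) and the lid at (343,180). In the side view the knob is at (297,205), the handle at (312,252) and the forceps at about (375,297).

```bash
cat > h.py <<'E'
import numpy as np, cv2
def cloud(c):
    K=np.array(c["intrinsics"],float);D=np.array(c["distortion"],float)
    v,u=np.mgrid[:400,:640]; p=np.stack([u,v],-1).reshape(-1,1,2).astype(float)
    n=cv2.undistortPoints(p,K,D).reshape(400,640,2); z=c["z_map"][...,None]
    P=np.concatenate([n*z,z],-1); W=(P-c["t"])@c["R"]; W[c["z_map"]<=0]=np.nan
    return W
def ray(c,uv,h):
    n=cv2.undistortPoints(np.array([[uv]],float),np.array(c["intrinsics"],float),np.array(c["distortion"],float))[0,0]
    R=np.array(c["R"]);o=-R.T@c["t"];d=R.T@np.r_[n,1]; return o+d*(h-o[2])/d[2]
def rays(c,uv):
    n=cv2.undistortPoints(np.array([[uv]],float),np.array(c["intrinsics"],float),np.array(c["distortion"],float))[0,0]
    R=np.array(c["R"]);d=R.T@np.r_[n,1]; return -R.T@c["t"],d/np.linalg.norm(d)
def tri(a,b):
    A=np.zeros((3,3));B=np.zeros(3)
    for o,d in(a,b):
        M=np.eye(3)-np.outer(d,d);A+=M;B+=M@o
    return np.linalg.solve(A,B)
E
python3 - <<'E'
from h import *
for n,box in(("scene",(130,270,240,430)),("side",(170,300,270,430))):
    c=dict(np.load(n+"0.npz"));W=cloud(c);r0,r1,c0,c1=box
    m=np.zeros((400,640),bool);m[r0:r1,c0:c1]=1
    lid=m&(W[...,2]>.072)&(W[...,2]<.096)
    k,lab,st,ce=cv2.connectedComponentsWithStats(lid.astype(np.uint8))
    i=1+np.argmax(st[1:,4]); L=W[lab==i]
    print(n,"lid",len(L),"z",np.median(L[:,2]))
    # remove the thin handle by opening
    lo=cv2.morphologyEx((lab==i).astype(np.uint8),cv2.MORPH_OPEN,np.ones((9,9)))
    R=cv2.minAreaRect((W[lo>0][:,:2]*1000).astype(np.float32)); print(R, cv2.boxPoints(R).round(0).tolist())
    kn=m&(W[...,2]>.101)&(W[...,2]<.14); P=W[kn]; print("knob",len(P),P.mean(0).round(4),P[:,2].max(), cv2.minAreaRect((P[:,:2]*1000).astype(np.float32)))
    v,u=np.nonzero(kn);print(u.min(),u.max(),v.min(),v.max())
    h=m&(W[...,2]>.06)&(W[...,2]<.096)&(lo==0)
    cv2.imwrite(f"pics/{n}1.png",cv2.resize(np.where((h|kn)[...,None],[0,0,255],c["img"][:,:,::-1]).astype(np.uint8)[130:310,240:430],None,fx=3,fy=3,interpolation=0))
E
```

```text
scene lid 6409 z 0.0852651962432747
((607.7780151367188, -324.6983642578125), (191.67437744140625, 229.92800903320312), 6.797488689422607) [[499.0, -222.0], [526.0, -450.0], [717.0, -428.0], [689.0, -199.0]]
knob 282 [ 0.5264 -0.2557  0.1199] 0.13287406833316465 ((670.747802734375, -242.3538055419922), (336.6962890625, 13.665315628051758), 6.269604682922363)
240 362 130 212
side lid 6868 z 0.08465445072469413
((608.849853515625, -324.73223876953125), (192.83334350585938, 231.18446350097656), 6.618575572967529) [[500.0, -221.0], [526.0, -451.0], [718.0, -428.0], [691.0, -199.0]]
knob 255 [ 0.5213 -0.2641  0.1185] 0.13114921853871855 ((522.4050903320312, -260.70361328125), (37.6429328918457, 15.553045272827148), 4.600992202758789)
288 306 192 209
```

View pics/scene1.png

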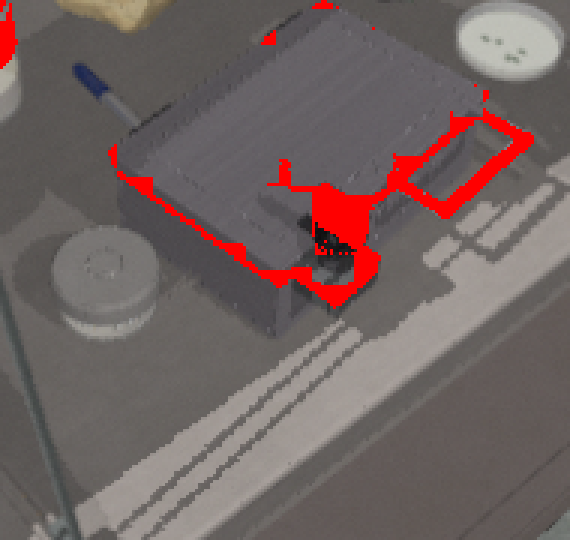

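View pics/side1.png

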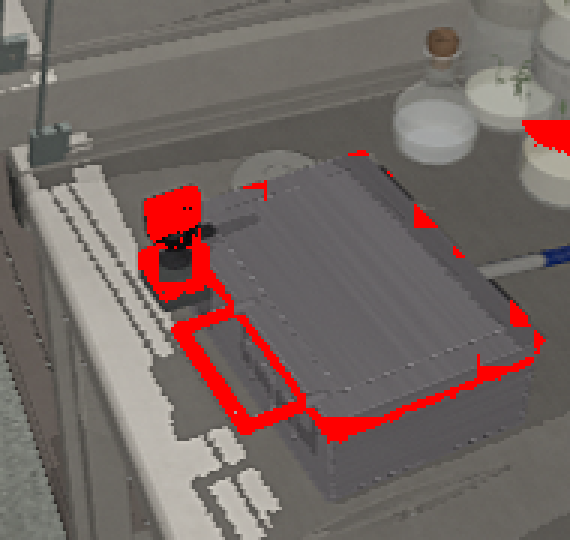

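The red masks pick out the knob grip and the handle loop well. Handle front corners are at about (389,201) and (417,176) in scene, and (299,239) and (322,273) in side. I'll triangulate these and fit the bars from the clouds.

Run:
```python
from h import *
C={n:dict(np.load(n+"0.npz")) for n in("scene","side")}
yaw=np.radians(6.7);ex=np.array([np.cos(yaw),np.sin(yaw)]);ey=np.array([-ex[1],ex[0]])
c0=np.array([.6235,-.3235])
T=[tri(rays(C["scene"],a),rays(C["side"],b)) for a,b in(((389,201),(299.3,239.3)),((417,175.7),(321.7,273)))]
print("tri corners",np.round(T,4))
cen={}
for n in C:
    W=cloud(C[n]);L=np.stack([(W[...,:2]-c0)@ex,(W[...,:2]-c0)@ey],-1);z=W[...,2]
    hb=(L[...,0]<-.113)&(L[...,0]>-.14)&(L[...,1]<.0)&(L[...,1]>-.1)&(z>.07)&(z<.1)
    P=W[hb];v,u=np.nonzero(hb);l=cv2.fitLine(P[:,:2].astype(np.float32),cv2.DIST_HUBER,0,.01,.01).ravel()
    print(n,"bar",len(P),P.mean(0).round(4),"zmax",P[:,2].max().round(4),"ang",np.degrees(np.arctan2(l[1],l[0])).round(2),"local",L[hb].min(0).round(4),L[hb].max(0).round(4))
    kb=(abs(L[...,0]+.092)<.04)&(abs(L[...,1]-.075)<.03)&(z>.105)&(z<.15)
    P=W[kb];r=cv2.minAreaRect((P[:,:2]*1000).astype(np.float32));print(" knob",len(P),P.mean(0).round(4),P[:,2].max().round(4),r)
    t=P[P[:,2]>.124];print(" top",len(t),t.mean(0).round(4))
    ld=(L[...,1]>-.1)&(L[...,1]<.1)&(abs(L[...,0])<.1)&(z>.078)&(z<.09)
    print(" lid x",np.percentile(L[ld][:,0],[.5,99.5]).round(4),"z",np.median(z[ld]).round(4))
    v,u=np.nonzero(kb);cen[n]=((u.min()+u.max())/2,(v.min()+v.max())/2); print(cen[n])
print("knob tri",tri(rays(C["scene"],cen["scene"]),rays(C["side"],cen["side"])))
```

```text
tri corners [[ 0.4994 -0.3364  0.0824]
 [ 0.5097 -0.4328  0.0824]]
scene bar 195 [ 0.5049 -0.3853  0.0861] zmax 0.0903 ang -82.67 local [-0.1305 -0.0948] [-1.135e-01 -1.000e-04]
 knob 256 [ 0.52   -0.2566  0.1214] 0.1329 ((522.3385009765625, -258.67828369140625), (37.79844665527344, 13.523689270019531), 5.444964408874512)
 top 120 [ 0.5209 -0.2582  0.1285]
 lid x [-0.0968  0.0776] z 0.0856
(np.float64(353.0), np.float64(200.5))
side bar 254 [ 0.5068 -0.39    0.0853] zmax 0.0897 ang -82.86 local [-0.1292 -0.0987] [-0.1133 -0.    ]
 knob 229 [ 0.5216 -0.2639  0.1202] 0.1311 ((522.4050903320312, -260.70361328125), (37.6429328918457, 15.553045272827148), 4.600992202758789)
 top 92 [ 0.5224 -0.2621  0.128 ]
 lid x [-0.0966  0.0775] z 0.0849
(np.float64(297.0), np.float64(199.5))
knob tri [ 0.52246154 -0.25982034  0.117281  ]
```

```bash
cat > go.py <<'E'
import sys,numpy as np
from scipy.spatial.transform import Rotation as Ro
from plant import bot
# target x y z psi(deg) : tool vertical, tool x at yaw psi; prints shift (units, current tool axes) and turn units
x,y,z,p=map(float,sys.argv[1:5]);s=bot.get_state();R=Ro.from_quat(s["eef_rot"])
T=Ro.from_euler('z',p,degrees=True)*Ro.from_euler('x',180,degrees=True)
print("shift",(R.inv().apply(np.array([x,y,z])-s["eef_pos"])/.03).round(2),"shift in target axes",(T.inv().apply(np.array([x,y,z])-s["eef_pos"])/.03).round(2),"turn",(np.degrees((R.inv()*T).as_rotvec())/6).round(2))
print(s["eef_pos"].round(4),"t",round(s["time_s"],2),"q",s["q"].round(2),"F",s["wrist_force"].round(1),"M",s["wrist_torque"].round(2),"op",round(s["opening"],3),"grip",s["grip_force"])
E
python3 -m crank '{"rows":[[0.96,-0.545,0,0,0,0,85],[0.96,-0.545,0,0,0,0,85],[0.96,-0.545,0,0,0,0,85],[0.96,-0.545,0,0,0,0,85],[0.96,-0.545,0,0,0,0,85]]}'
python3 -m crank '{"rows":[[0.96,-0.545,0,0,0,0,85],[0.96,-0.545,0,0,0,0,85],[0.96,-0.545,0,0,0,0,85],[0.96,-0.545,0,0,0,0,85],[0.96,-0.545,0,0,0,0,85]]}'
python3 go.py .522 -.26 .25 7
```

```text
time_s: 0.52
eef_pos: [0.3277, -0.485, 0.2496]
eef_rot: [0.985, 0.171, -0.0, -0.0]
wrist_force: [0.1, -0.5, -0.6]
opening: 0.994
grip_force: 0.0
time_s: 0.93
eef_pos: [0.4358, -0.3595, 0.2498]
eef_rot: [0.985, 0.171, -0.0, -0.0]
wrist_force: [1.0, -0.9, 0.0]
opening: 0.996
grip_force: 0.0
shift [ 3.82 -2.15 -0.01] shift in target axes [ 3.26 -2.94 -0.01] turn [-0.    0.    2.12]
[ 0.4358 -0.3595  0.2498] t 0.93 q [ 0.76  0.17 -0.17  1.67  0.03  1.31 -0.64] F [ 1.  -0.9  0. ] M [-0.02 -0.06 -0.01] op 0.996 grip 0.0
```

```bash
python3 -m crank '{"rows":[[0.95,-0.54,0,0,0,0,85],[0.95,-0.54,0,0,0,0,85],[0.95,-0.54,0,0,0,0,85],[0.95,-0.54,0,0,0,0,85],[0,0,0,0,0,1,85]]}'
python3 -m crank '{"rows":[[0,0,0,0,0,1,85],[0,0,0,0,0,0.12,85],[0,0,0,0,0,0,85]]}'
python3 go.py .522 -.26 .25 7
python3 - <<'E'
from plant import bot
import cv2,numpy as np
c=bot.capture("wrist");np.savez("wrist0.npz",**c);cv2.imwrite("pics/w0.png",c["img"][:,:,::-1])
E
```

```text
time_s: 1.35
eef_pos: [0.5247, -0.2542, 0.2496]
eef_rot: [0.992, 0.124, 0.001, -0.002]
wrist_force: [-1.1, 1.5, 0.3]
opening: 0.992
grip_force: 0.0
time_s: 1.6
eef_pos: [0.5204, -0.2616, 0.2496]
eef_rot: [0.998, 0.062, -0.0, -0.0]
wrist_force: [-0.2, -0.7, -0.6]
opening: 0.993
grip_force: 0.0
shift [ 0.06 -0.05 -0.01] shift in target axes [ 0.06 -0.05 -0.01] turn [-0.    0.01  0.01]
[ 0.5204 -0.2616  0.2496] t 1.6 q [ 0.59  0.21 -0.23  1.62  0.05  1.31 -1.1 ] F [-0.2 -0.7 -0.6] M [-0.    0.01  0.01] op 0.993 grip 0.0
```

View pics/w0.png

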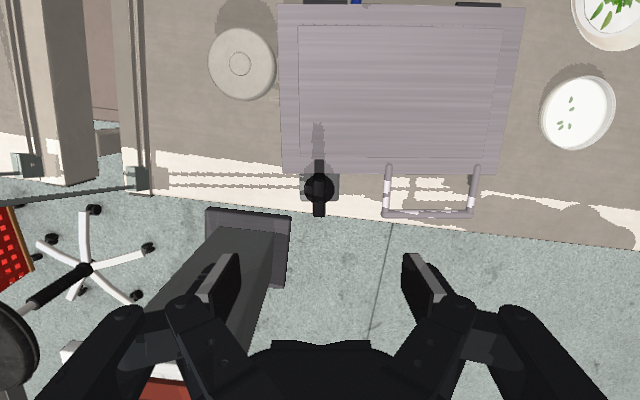

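The wrist view shows the knob bar end-on at (319,188), with its length in line with the box's x. The handle bar runs from (385,214) to (472,211). The yaw looks right. I'll measure both again from this view.

Run:
```python
from h import *
c=dict(np.load("wrist0.npz"));W=cloud(c);z=W[...,2]
m=np.zeros((400,640),bool);m[150:222,295:345]=1
k=m&(z>.12)&(z<.14)
P=W[k];print("knob",len(P),np.nanmean(P,0).round(4),np.nanmax(P[:,2]),cv2.minAreaRect((P[:,:2]*1000).astype(np.float32)))
g=c["img"].max(2)<60;v,u=np.nonzero(m&g);print("dark",u.min(),u.max(),v.min(),v.max())
m[:]=0;m[204:222,395:462]=1;b=m&(z>.07)&(z<.1);P=W[b];print("bar",len(P),np.nanmean(P,0).round(4),cv2.minAreaRect((P[:,:2]*1000).astype(np.float32)))
for uv in((385,214),(472,211)):print(ray(c,uv,.0825).round(4))
# two-view check of the knob top
v,u=np.nonzero(k);s=dict(np.load("side0.npz"));Ws=cloud(s);ks=(Ws[...,2]>.124)&(abs(Ws[...,0]-.522)<.03)&(abs(Ws[...,1]+.26)<.03);vs,us=np.nonzero(ks)
print(tri(rays(c,(u.mean(),v.mean())),rays(s,(us.mean(),vs.mean()))).round(4))
```

```text
knob 504 [ 0.5255 -0.2586  0.1274] 0.13029588288992053 ((523.5968627929688, -258.61163330078125), (38.33634948730469, 11.81818675994873), 7.345158576965332)
dark 304 333 160 217
bar 607 [ 0.5081 -0.3812  0.0847] ((507.23980712890625, -381.78509521484375), (10.262796401977539, 74.48716735839844), 7.030344009399414)
[ 0.5014 -0.3349  0.0825]
[ 0.5168 -0.4305  0.0825]
[ 0.5241 -0.2583  0.1245]
```

```bash
python3 go.py .523 -.259 .123 7.1 | head -1
python3 -m crank '{"rows":[[0.1,-0.07,0.8,0,0,0,50],[0,0,0.9,0,0,0,50],[0,0,0.9,0,0,0,50],[0,0,0.9,0,0,0,50],[0,0,0.6,0,0,0,50]]}' 40
python3 -m crank '{"rows":[[0,0,0.12,0,0,0,40],[0,0,0,0,0,0,40]]}'
python3 go.py .523 -.259 .123 7.1
```

```text
shift [ 0.1  -0.08  4.23] shift in target axes [ 0.1  -0.08  4.23] turn [-0.  0.  0.]
time_s: 2.07
eef_pos: [0.5219, -0.2592, 0.1244]
eef_rot: [0.998, 0.062, -0.001, -0.001]
wrist_force: [-0.3, 0.4, 0.1]
opening: 0.585
grip_force: 0.0
time_s: 2.23
eef_pos: [0.5224, -0.2591, 0.1224]
eef_rot: [0.998, 0.061, -0.001, -0.001]
wrist_force: [-0.6, 0.7, -0.0]
opening: 0.466
grip_force: 0.0
shift [ 0.02 -0.   -0.02] shift in target axes [ 0.02 -0.   -0.02] turn [-0.01  0.02 -0.01]
[ 0.5224 -0.2591  0.1224] t 2.23 q [ 0.58  0.31 -0.23  1.77  0.08  1.07 -1.13] F [-0.6  0.7 -0. ] M [-0.02 -0.02 -0.  ] op 0.466 grip 0.0
```

```bash
python3 -m crank '{"rows":[[0,0,0,0,0,0,0],[0,0,0,0,0,0,0],[0,0,0,0,0,0,0],[0,0,0,0,0,0,0],[0,0,0,0,0,0,0]]}' 40
python3 -m crank '{"rows":[[0,0,0,0,0,0.9,0],[0,0,0,0,0,0.9,0],[0,0,0,0,0,0.9,0]]}'
python3 go.py .523 -.259 .123 7.1
```

```text
time_s: 2.65
eef_pos: [0.5242, -0.2594, 0.1253]
eef_rot: [0.998, 0.061, 0.001, 0.001]
wrist_force: [-2.5, 0.8, 7.5]
opening: 0.133
grip_force: 42.1
time_s: 2.9
eef_pos: [0.5242, -0.2595, 0.1253]
eef_rot: [0.997, -0.082, 0.001, 0.001]
wrist_force: [-0.7, 0.2, 5.5]
opening: 0.131
grip_force: 42.1
shift [-0.04 -0.01  0.08] shift in target axes [-0.04 -0.02  0.08] turn [ 0.01 -0.02 -2.76]
[ 0.5242 -0.2595  0.1253] t 2.9 q [ 0.54  0.31 -0.19  1.77  0.07  1.07 -1.4 ] F [-0.7  0.2  5.5] M [0.01 0.11 0.19] op 0.131 grip 42.07493841648102
```

```bash
python3 -m crank '{"rows":[[0,0,-0.05,0,0,0.9,0],[0,0,0,0,0,0.9,0],[0,0,0,0,0,0.9,0],[0,0,0,0,0,0.9,0],[0,0,0,0,0,0,0]]}'
python3 go.py .523 -.259 .123 7.1
python3 -m crank '{"rows":[[0,0,0,0,0,0.9,0],[0,0,0,0,0,0.9,0],[0,0,0,0,0,0.9,0],[0,0,0,0,0,0.9,0],[0,0,0,0,0,0,0]]}'
python3 go.py .523 -.259 .123 7.1
```

```text
time_s: 3.32
eef_pos: [0.524, -0.2597, 0.1254]
eef_rot: [0.963, -0.268, 0.001, 0.0]
wrist_force: [3.7, -2.2, -4.7]
opening: 0.129
grip_force: 41.6
shift [-0.04 -0.    0.08] shift in target axes [-0.03 -0.03  0.08] turn [ 0.01 -0.02 -6.36]
[ 0.524  -0.2597  0.1254] t 3.32 q [ 0.5   0.3  -0.13  1.77  0.05  1.07 -1.77] F [ 3.7 -2.2 -4.7] M [-0.85 -0.95  0.02] op 0.129 grip 41.5543931722641
time_s: 3.73
eef_pos: [0.5238, -0.2598, 0.1254]
eef_rot: [0.897, -0.442, 0.001, 0.0]
wrist_force: [3.0, -4.3, -4.4]
opening: 0.132
grip_force: 41.6
shift [-0.04  0.    0.08] shift in target axes [-0.02 -0.03  0.08] turn [ 0.01 -0.02 -9.94]
[ 0.5238 -0.2598  0.1254] t 3.73 q [ 0.45  0.3  -0.08  1.77  0.03  1.07 -2.13] F [ 3.  -4.3 -4.4] M [-1.05 -0.76 -0.07] op 0.132 grip 41.62947177886963
```

```bash
python3 -m crank '{"rows":[[0,0,0,0,0,0.9,0],[0,0,0,0,0,0.9,0],[0,0,0,0,0,0.9,0],[0,0,0,0,0,0,0]]}'
python3 go.py .523 -.259 .123 7.1
python3 -m crank '{"rows":[[0,0,0,0,0,0,40],[0,0,0,0,0,0,40],[0,0,0,0,0,0,40],[0,0,0,0,0,0,40]]}'
python3 -m crank '{"rows":[[0,0,-0.7,0,0,0,40],[0,0,-0.9,0,0,0,40],[0,0,-0.9,0,0,0,40],[0,0,-0.9,0,0,0,40],[0,0,0,0,0,0,40]]}'
python3 go.py .506 -.383 .20 97.1
python3 - <<'E'
from h import *
from plant import bot
cs=bot.capture("side");np.savez("side2.npz",**cs);cv2.imwrite("pics/s2.png",cv2.resize(cs["img"][130:310,230:430,::-1],None,fx=3,fy=3))
W=cloud(cs);k=(W[...,2]>.105)&(W[...,2]<.135)&(abs(W[...,0]-.522)<.03)&(abs(W[...,1]+.26)<.03);P=W[k]
print(len(P),cv2.minAreaRect((P[:,:2]*1000).astype(np.float32)))
E
```

```text
time_s: 4.07
eef_pos: [0.5237, -0.2599, 0.1254]
eef_rot: [0.826, -0.564, 0.001, 0.0]
wrist_force: [3.8, -4.1, -4.2]
opening: 0.132
grip_force: 41.6
shift [-0.04  0.01  0.08] shift in target axes [-0.02 -0.03  0.08] turn [ 1.000e-02 -2.000e-02 -1.262e+01]
[ 0.5237 -0.2599  0.1254] t 4.07 q [ 0.42  0.3  -0.04  1.78  0.01  1.07 -2.4 ] F [ 3.8 -4.1 -4.2] M [-1.06 -0.73 -0.  ] op 0.132 grip 41.58867359161377
time_s: 4.4
eef_pos: [0.5234, -0.2588, 0.1251]
eef_rot: [0.827, -0.563, -0.0, -0.0]
wrist_force: [-0.3, 0.4, 0.6]
opening: 0.467
grip_force: 0.0
time_s: 4.82
eef_pos: [0.5255, -0.2599, 0.233]
eef_rot: [0.826, -0.563, 0.004, -0.001]
wrist_force: [-0.5, -0.5, 0.4]
opening: 0.469
grip_force: 0.0
shift [3.58 2.11 1.11] shift in target axes [-3.99 -1.15  1.1 ] turn [  0.07  -0.09 -27.61]
[ 0.5255 -0.2599  0.233 ] t 4.82 q [ 0.42  0.21 -0.04  1.65  0.01  1.27 -2.39] F [-0.5 -0.5  0.4] M [-0.   -0.06 -0.03] op 0.469 grip 0.0
206 ((522.4000854492188, -261.1997985839844), (14.461336135864258, 40.00624465942383), 23.327547073364258)
```

View pics/s2.png

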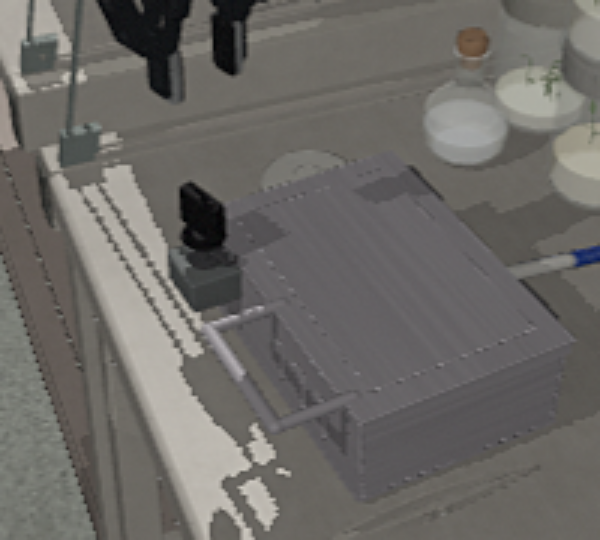

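The knob bar now lies across the box, about 75° from latched, and it stayed there after release. Its dog has swung clear of the lid edge. Next I go to the handle.

```bash
python3 -m crank '{"rows":[[0.9,0.53,0,0,0,-0.0,36],[0.9,0.53,0,0,0,0,36],[0.9,0.53,0,0,0,0,36],[0.88,0.52,0,0,0,0,36],[0,0,0,0,0,-1,36]]}'
for i in 1; do
python3 -m crank '{"rows":[[0,0,0,0,0,-1,36],[0,0,0,0,0,-1,36],[0,0,0,0,0,-1,36],[0,0,0,0,0,-1,36],[0,0,0,0,0,-1,36]]}'
python3 -m crank '{"rows":[[0,0,0,0,0,-1,36],[0,0,0,0,0,-1,36],[0,0,0,0,0,-1,36],[0,0,0,0,0,-1,36],[0,0,0,0,0,-1,36]]}'
python3 -m crank '{"rows":[[0,0,0,0,0,-1,36],[0,0,0,0,0,-1,36],[0,0,0,0,0,-1,36],[0,0,0,0,0,-1,36],[0,0,0,0,0,-1,36]]}'
python3 -m crank '{"rows":[[0,0,0,0,0,-1,36],[0,0,0,0,0,-1,36],[0,0,0,0,0,-1,36],[0,0,0,0,0,-1,36],[0,0,0,0,0,-1,36]]}'
python3 -m crank '{"rows":[[0,0,0,0,0,-1,36],[0,0,0,0,0,-1,36],[0,0,0,0,0,-1,36],[0,0,0,0,0,-1,36],[0,0,0,0,0,-1,36]]}'
done >/dev/null
python3 -m crank '{"rows":[[0,0,0,0,0,-1,36],[0,0,0,0,0,-0.6,36],[0,0,0,0,0,0,36]]}'
python3 go.py .506 -.383 .085 97.1
python3 - <<'E'
from h import *
from plant import bot
c=bot.capture("wrist");np.savez("wrist3.npz",**c);cv2.imwrite("pics/w3.png",c["img"][:,:,::-1])
W=cloud(c);c0=np.array([.506,-.383]);y=np.radians(7.1);ex=np.array([np.cos(y),np.sin(y)]);ey=np.array([-ex[1],ex[0]])
l0=(W[...,:2]-c0)@ex;l1=(W[...,:2]-c0)@ey;b=(abs(l0)<.017)&(abs(l1)<.035)&(W[...,2]>.07)&(W[...,2]<.1)
P=W[b];print(len(P),P.mean(0).round(4),cv2.minAreaRect((P[:,:2]*1000).astype(np.float32)),np.percentile(P[:,2],95))
E
```

```text
time_s: 5.28
eef_pos: [0.4998, -0.3889, 0.2255]
eef_rot: [0.852, -0.523, -0.001, 0.002]
wrist_force: [-1.7, -1.1, -0.3]
opening: 0.425
grip_force: 0.0
time_s: 7.62
eef_pos: [0.5032, -0.3818, 0.2258]
eef_rot: [0.661, 0.75, 0.0, -0.001]
wrist_force: [-0.6, -0.9, 0.8]
opening: 0.418
grip_force: 0.0
shift [-0.06  0.09  4.69] shift in target axes [-0.05  0.09  4.69] turn [-0.01 -0.01  0.02]
[ 0.5032 -0.3818  0.2258] t 7.62 q [ 0.86  0.34 -0.36  1.53  0.12  1.3   0.61] F [-0.6 -0.9  0.8] M [-0.01  0.    0.01] op 0.418 grip 0.0
676 [ 0.5072 -0.3815  0.085 ] ((507.775390625, -382.8240966796875), (9.623710632324219, 69.89661407470703), 7.193442344665527) 0.08679737479896349
```

View pics/w3.png

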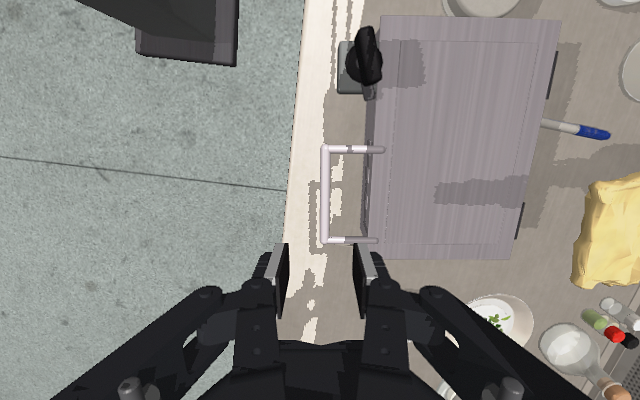

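The wrist view shows the bar at column 325, from row 150 to 240. It is square to the fingers and the gap behind it is clear. The latch dog points away from the lid. Going down to grip.

```bash
python3 -m crank '{"rows":[[-0.05,0.11,0.9,0,0,0,36],[0,0,0.95,0,0,0,36],[0,0,0.95,0,0,0,36],[0,0,0.95,0,0,0,36],[0,0,0.7,0,0,0,36]]}'
python3 -m crank '{"rows":[[0,0,0.24,0,0,0,36],[0,0,0,0,0,0,36]]}'
python3 go.py .5068 -.383 .085 97.1
python3 -m crank '{"rows":[[0,0,0,0,0,0,0],[0,0,0,0,0,0,0],[0,0,0,0,0,0,0],[0,0,0,0,0,0,0],[0,0,0,0,0,0,0]]}' 60
python3 go.py .5068 -.383 .085 97.1
```

```text
time_s: 8.08
eef_pos: [0.5058, -0.3825, 0.0904]
eef_rot: [0.664, 0.748, -0.0, -0.001]
wrist_force: [-0.3, 0.0, -0.3]
opening: 0.419
grip_force: 0.0
time_s: 8.25
eef_pos: [0.5058, -0.3823, 0.0839]
eef_rot: [0.663, 0.748, -0.0, -0.002]
wrist_force: [-1.0, 0.5, 0.2]
opening: 0.421
grip_force: 0.0
shift [-0.03  0.03 -0.04] shift in target axes [-0.03  0.03 -0.04] turn [-0.03 -0.03 -0.03]
[ 0.5058 -0.3823  0.0839] t 8.25 q [ 0.85  0.46 -0.34  1.66  0.17  1.05  0.57] F [-1.   0.5  0.2] M [-0.04 -0.   -0.03] op 0.421 grip 0.0
time_s: 8.67
eef_pos: [0.5073, -0.3839, 0.0876]
eef_rot: [0.663, 0.749, -0.0, 0.001]
wrist_force: [-1.9, -0.4, 3.7]
opening: 0.085
grip_force: 58.7
shift [ 0.03 -0.01  0.09] shift in target axes [ 0.03 -0.01  0.09] turn [ 0.01  0.01 -0.03]
[ 0.5073 -0.3839  0.0876] t 8.67 q [ 0.85  0.46 -0.35  1.66  0.17  1.05  0.57] F [-1.9 -0.4  3.7] M [-0.02  0.36  0.01] op 0.085 grip 58.739140033721924
```

```bash
python3 -m crank '{"rows":[[0,0.01,-0.29,0,0,0,0],[0,0.023,-0.29,0,0,0,0],[0,0.035,-0.29,0,0,0,0],[0,0.048,-0.29,0,0,0,0],[0,0,0,0,0,0,0]]}' 60
python3 go.py .5068 -.383 .085 97.1
python3 -m crank '{"rows":[[0,0.061,-0.285,0,0,0,0],[0,0.073,-0.284,0,0,0,0],[0,0.085,-0.28,0,0,0,0],[0,0.097,-0.276,0,0,0,0],[0,0,0,0,0,0,0]]}'
python3 go.py .5068 -.383 .085 97.1
```

```text
time_s: 9.08
eef_pos: [0.5105, -0.3833, 0.1232]
eef_rot: [0.663, 0.749, -0.0, 0.001]
wrist_force: [-2.3, -3.1, -2.7]
opening: 0.09
grip_force: 58.7
shift [ 0.03 -0.12  1.27] shift in target axes [ 0.03 -0.12  1.27] turn [ 0.    0.01 -0.02]
[ 0.5105 -0.3833  0.1232] t 9.08 q [ 0.85  0.43 -0.35  1.63  0.16  1.12  0.58] F [-2.3 -3.1 -2.7] M [-0.78  0.5  -0.01] op 0.09 grip 58.653162717819214
time_s: 9.5
eef_pos: [0.5192, -0.3823, 0.156]
eef_rot: [0.663, 0.749, -0.001, -0.0]
wrist_force: [-3.4, -4.3, -1.9]
opening: 0.088
grip_force: 58.6
shift [ 0.03 -0.41  2.37] shift in target axes [ 0.03 -0.41  2.37] turn [-0.01  0.01 -0.03]
[ 0.5192 -0.3823  0.156 ] t 9.5 q [ 0.84  0.41 -0.36  1.58  0.15  1.18  0.58] F [-3.4 -4.3 -1.9] M [-0.9   1.08 -0.01] op 0.088 grip 58.64031136035919
```

```bash
python3 -m crank '{"rows":[[0,0.109,-0.271,0,0,0,0],[0,0.121,-0.267,0,0,0,0],[0,0.133,-0.26,0,0,0,0],[0,0.144,-0.255,0,0,0,0],[0,0,0,0,0,0,0]]}'
python3 -m crank '{"rows":[[0,0.155,-0.248,0,0,0,0],[0,0.165,-0.241,0,0,0,0],[0,0.176,-0.234,0,0,0,0],[0,0.186,-0.225,0,0,0,0],[0,0,0,0,0,0,0]]}'
python3 go.py .5068 -.383 .085 97.1
python3 - <<'E'
from h import *
from plant import bot
c=bot.capture("side");np.savez("side5.npz",**c);cv2.imwrite("pics/s5.png",cv2.resize(c["img"][80:310,200:450,::-1],None,fx=2.4,fy=2.4))
E
```

```text
time_s: 9.92
eef_pos: [0.5334, -0.3807, 0.1876]
eef_rot: [0.663, 0.748, -0.001, -0.001]
wrist_force: [-10.5, -2.3, 3.4]
opening: 0.087
grip_force: 58.6
time_s: 10.33
eef_pos: [0.5527, -0.3784, 0.2164]
eef_rot: [0.663, 0.748, -0.002, -0.002]
wrist_force: [-16.8, -1.9, 8.8]
opening: 0.088
grip_force: 59.1
shift [ 0.03 -1.52  4.39] shift in target axes [ 0.04 -1.54  4.38] turn [-0.05  0.   -0.04]
[ 0.5527 -0.3784  0.2164] t 10.33 q [ 0.8   0.42 -0.36  1.44  0.15  1.32  0.55] F [-16.8  -1.9   8.8] M [-0.24  3.81 -0.01] op 0.088 grip 59.06701862812042
```

View pics/s5.png

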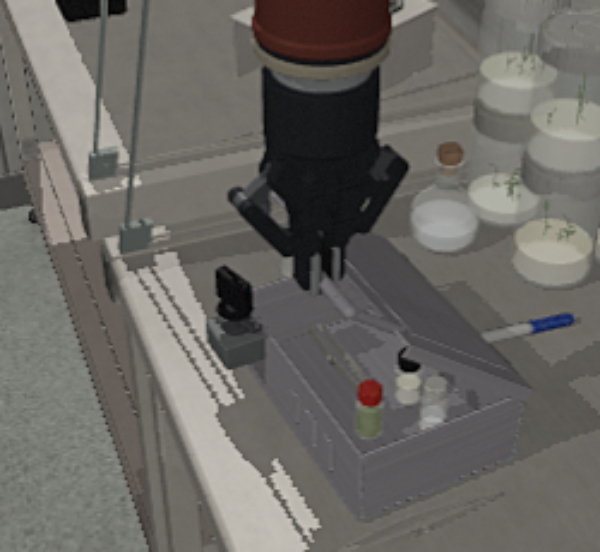

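The lid is up at about 40° with the bar pinched. The vials are visible inside the box and the knob is still turned. I'll measure the lid angle from the depth points.

```bash
cat > ang.py <<'E'
from h import *
from plant import bot
y=np.radians(7.1);ex=np.array([np.cos(y),np.sin(y)]);ey=np.array([-ex[1],ex[0]]);c0=np.array([.6235,-.323])
for n in("side","scene","wrist"):
    c=bot.capture(n);W=cloud(c);L=np.stack([(W[...,:2]-c0)@ex,(W[...,:2]-c0)@ey],-1)
    m=(abs(L[...,1])<.105)&(L[...,0]>-.055)&(L[...,0]<.07)&(W[...,2]>.095)&(W[...,2]<.28)
    x=L[m][:,0];z=W[m][:,2];ang=np.degrees(np.arctan2(z-.0815,.078-x))
    h,e=np.histogram(ang,np.arange(10,90,1));i=h.argmax();k=abs(ang-e[i]-.5)<4
    if k.sum()<100: print(n,"few",k.sum());continue
    p=cv2.fitLine(np.stack([x[k],z[k]],1).astype(np.float32),cv2.DIST_HUBER,0,.01,.01).ravel()
    print(n,k.sum(),"mode",e[i],"median",np.median(ang[k]).round(2),"slope",np.degrees(np.arctan(-p[1]/p[0])).round(2))
E
python3 ang.py
```

```text
side 1319 mode 40 median 40.79 slope 37.91
scene 1450 mode 39 median 40.2 slope 37.65
wrist 27756 mode 40 median 40.23 slope 37.59
```

```bash
cat > bar.py <<'E'
from h import *
from plant import bot
s=bot.get_state();t=s["eef_pos"]
y=np.radians(7.1);ex=np.array([np.cos(y),np.sin(y)]);ey=np.array([-ex[1],ex[0]]);c0=np.array([.6227,-.323])
lt=np.r_[(t[:2]-c0)@ex,(t[:2]-c0)@ey,t[2]];print("tcp local",lt.round(4),"F",s["wrist_force"].round(1))
for n in("side","scene","wrist"):
    c=bot.capture(n);W=cloud(c);L=np.dstack([(W[...,:2]-c0)@ex,(W[...,:2]-c0)@ey,W[...,2]])
    for side,lo,hi in(("+y",.018,.036),("-y",-.036,-.018)):
        d=L[...,1]+.045;m=(d>lo)&(d<hi)&(abs(L[...,0]-lt[0])<.025)&(L[...,2]>lt[2]-.04)&(L[...,2]<lt[2]+.03)
        g=c["img"].min(2)>90;m&=g;P=L[m]
        if len(P)>8: print(n,side,len(P),np.median(P,0).round(4),"std",P.std(0).round(4),"ang",np.degrees(np.arctan2(np.median(P[:,2])-.08,.078-np.median(P[:,0]))).round(2),"rad",np.hypot(np.median(P[:,2])-.08,.078-np.median(P[:,0])).round(4))
        else: print(n,side,len(P))
E
python3 bar.py
python3 - <<'E'
from plant import bot
import cv2
c=bot.capture("wrist");cv2.imwrite("pics/w5.png",c["img"][:,:,::-1])
E
```

```text
tcp local [-0.0773 -0.0463  0.2151] F [-15.5  -1.8   7.8]
side +y 0
side -y 37 [-0.0817 -0.0721  0.21  ] std [0.0018 0.0051 0.002 ] ang 39.13 rad 0.2059
scene +y 40 [-0.082  -0.0184  0.2098] std [0.0026 0.0051 0.0017] ang 39.04 rad 0.206
scene -y 0
wrist +y 650 [-0.0773 -0.0177  0.2095] std [0.0027 0.0052 0.0011] ang 39.82 rad 0.2023
wrist -y 404 [-0.0776 -0.0723  0.2095] std [0.0025 0.0052 0.0009] ang 39.78 rad 0.2025
```

View pics/w5.png

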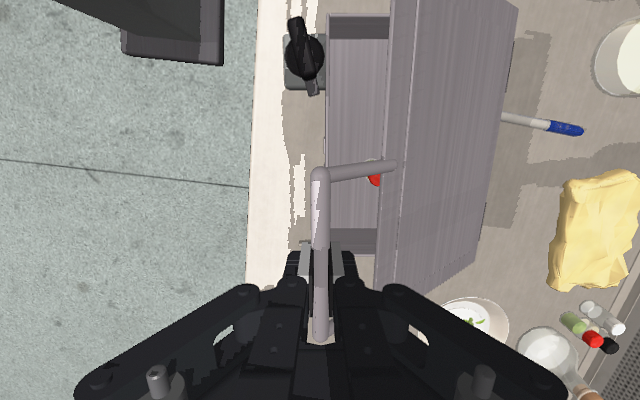

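The wrist view shows the bar centred between the pads at column 320, the lid raised behind it, and the latch still released. The lid measures about 38°. The arc was commanded slightly too far inward, which explains the 16 N radial push. I'll correct for that and firm up the grip.

```bash
python3 -m crank '{"rows":[[0,0.1,-0.22,0,0,0,0],[0,0.16,-0.21,0,0,0,0],[0,0.19,-0.195,0,0,0,0],[0,0.205,-0.18,0,0,0,0],[0,0.215,-0.17,0,0,0,0]]}' 90
python3 -m crank '{"rows":[[0,0,0,0,0,0,0],[0,0,0,0,0,0,0]]}'
python3 ang.py; python3 bar.py
```

```text
time_s: 11.15
eef_pos: [0.5798, -0.375, 0.2451]
eef_rot: [0.663, 0.748, -0.001, -0.001]
wrist_force: [-9.7, -1.9, 4.7]
opening: 0.07
grip_force: 88.5
time_s: 11.32
eef_pos: [0.5802, -0.3749, 0.2454]
eef_rot: [0.663, 0.749, -0.001, -0.0]
wrist_force: [-8.3, -1.8, 5.4]
opening: 0.071
grip_force: 88.8
side 637 mode 51 median 51.77 slope 50.15
scene 530 mode 50 median 51.17 slope 49.52
wrist 23385 mode 51 median 51.77 slope 49.43
tcp local [-0.049  -0.0463  0.2451] F [-9.1 -2.3  5.8]
side +y 1
side -y 37 [-0.0528 -0.0716  0.2385] std [0.0016 0.005  0.002 ] ang 50.47 rad 0.2055
scene +y 40 [-0.054  -0.018   0.2384] std [0.0021 0.0054 0.0022] ang 50.2 rad 0.2062
scene -y 3
wrist +y 665 [-0.049  -0.0177  0.2382] std [0.0028 0.0052 0.0012] ang 51.25 rad 0.2029
wrist -y 350 [-0.0492 -0.0725  0.2386] std [0.0022 0.0052 0.0008] ang 51.27 rad 0.2033
```

```bash
python3 -m crank '{"rows":[[0,0.02,-0.04,0,0,0,0],[0,0,0,0,0,0,0],[0,0,0,0,0,0,0],[0,0,0,0,0,0,0],[0,0,0,0,0,0,0]]}'
python3 -m crank '{"rows":[[0,0,0,0,0,0,0],[0,0,0,0,0,0,0],[0,0,0,0,0,0,0],[0,0,0,0,0,0,0],[0,0,0,0,0,0,0]]}'
python3 ang.py
python3 - <<'E'
from h import *
from plant import bot
c=bot.capture("side");a=dict(np.load("side0.npz"));W=cloud(c);W0=cloud(a)
s=bot.capture("scene");cv2.imwrite("pics/end.png",np.hstack([s["img"][90:290,220:480,::-1],c["img"][130:330,230:490,::-1]]))
print(bot.get_state()["qvel"].round(3),bot.get_state()["wrist_force"].round(1))
E
```

```text
time_s: 12.03
eef_pos: [0.5806, -0.3749, 0.2458]
eef_rot: [0.663, 0.748, -0.001, -0.0]
wrist_force: [-7.3, -4.2, 2.4]
opening: 0.074
grip_force: 88.4
time_s: 12.45
eef_pos: [0.5806, -0.3749, 0.2458]
eef_rot: [0.663, 0.748, -0.001, -0.0]
wrist_force: [-6.9, -2.7, 2.4]
opening: 0.075
grip_force: 88.4
side 630 mode 51 median 51.86 slope 50.01
scene 551 mode 51 median 51.45 slope 50.3
wrist 23012 mode 51 median 52.05 slope 50.0
[ 0.001  0.    -0.001 -0.001  0.     0.    -0.001] [-7.3 -3.2  2.1]
```

View pics/end.png

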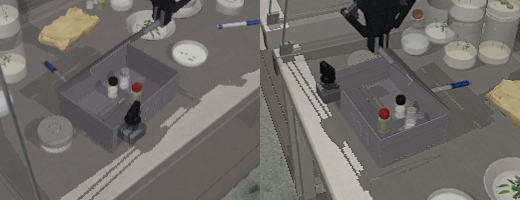

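The two views show the lid held open at 50° and steady, the knob released, and the pot where it was. The arm never went near the forceps.

```bash
python3 -c "
from plant import bot
print(bot.finish_job())"
```

```text
the job is handed in; nothing more can be done
None
```

The job is handed in after about 12.5 s: the latch is turned past its detent to released, and the gripper is still holding the lid steady at about 50° by its bar; the pot looks unmoved and the arm never went near the forceps.

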